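# Hang a tile hanger on the spray-booth shuttle rail

### The job

Take the hanger with the terracotta tile out of the wooden rack, lift its hook over the lip of the shuttle rail and lower it behind the lip onto the carriage. Slide it gently along until the hook drops into the carriage's saddle notch and sits fully home, then let go and leave it hanging straight. Keep the hanger upright throughout and never force it, as the tile chips easily; leave the other things alone.

Things in the scene. Friction and masses are not known exactly. Their poses are not given: they have to be found in the camera images.
- hanger_grip (a point): Centre of the wooden grip on top of the hanger with the tile: 14 mm thick (x), 40 mm wide (y), 42 mm high. Below it (from 21 mm below this point) is the hook's steel crown; the hanger's foot is 209 mm below. Axes of the hanger: x from its tile side to its hook side, y along its width, z up. It starts upright, its foot 30 mm deep in a rack slot 17 mm wide; 0.34 to 0.53 kg
- hanger_tile (a point): Centre of the 100 x 100 x 8 mm terracotta tile, on the front (-x) of the hanger's steel strap (4 mm thick, 40 mm wide; its back face is 8 mm behind this point). 153 mm below the grip's centre. Tile, strap and hook are one rigid piece; pushing it against rail or carriage with more than 25 N chips the tile
- hanger_nose (a point): Middle of the underside of the same hanger's downturned hook nose (same axes): 63 mm below and 18 mm behind (+x) the grip's centre. The nose is 8 mm thick (x), 24 mm wide (y), and reaches 34 mm down from the crown; the gap between nose and strap, which takes the lip, is 12 mm (4 to 16 mm in front of this point)
- rail: Aluminium shuttle rail on two posts, 630 mm long along its y; origin on the bench under the lip's front face, at the middle of the loading place; x from front (the hanger's side) to back, z up. A front sheet, x 0 to 4 mm, z 125 to 215 mm, is drip skirt and lip: the hung strap leans on its front. Behind it a channel, x 4 to 28 mm, with the carriage; then a rear flange, top at z 205 mm
- lip (a point): Middle of the top edge of the rail's anti-jump lip at the loading place (axes of the rail), 215 mm above the bench; the lip is 4 mm thick
- bed (a point): In the rail's channel, at the level of the carriage's flat top (rail x 16, y 0, z 201 mm). The steel carriage, braked, hard, is 179 mm long, 22 mm wide, with one saddle notch across: 29 mm long (y), 10 mm deep (floor z 191 mm), square shoulders. The notch's middle lies anywhere within 30 mm either side of this point along y, not reported: find it by eye or by sliding the hook till it drops in
- rack: Wooden rack, 90 x 300 x 42 mm, fixed; origin under its centre. Two slots along y, centred 70 mm either side of the middle, floor at z 12 mm; one holds the hanger with the tile, the other an empty spare hanger
- spare_grip (a point): Centre of the wooden grip of the empty spare hanger, same build without the tile; to be left in the rack
- ringpot: Small terracotta bottle with a ring on top, 68 mm across, 112 mm high, origin under its centre; leave alone
- beaker: Terracotta beaker, 72 mm across, 85 mm high, origin under its centre; leave alone
- ribbrush: Potter's brush lying on the bench; leave alone
There are look-alikes about, which are no part of the job. Leave any black or blue look-alike of the part that bears hanger_grip alone.

How it is judged:
On the way, in this order (a step that is already met when the one before it is completed fails the run):
1. the hanger is lifted clear out of the rack (height (world z) of hanger_nose above 0.195 m), for 0.1 s.
2. the hook's nose is behind the lip, below its top edge (x of hanger_nose in the frame of rail between 0.006 and 0.026 m and z of hanger_nose in the frame of rail between 0.185 and 0.212 m and y of hanger_nose in the frame of rail between -0.1 and 0.1 m), for 0.1 s.
At the end, for the whole second after the job is handed in: the tile hanger hangs at rest on the rail with its nose behind the lip and within 3.5 mm of the floor of the carriage's saddle notch, upright and square to the rail within 10 degrees (z of hanger_nose in the frame of rail between 0.186 and 0.1945 m and x of hanger_nose in the frame of rail between 0.006 and 0.026 m and y of hanger_nose in the frame of rail between -0.038 and 0.038 m and angle between hanger_nose's own z axis and vertical below 0.17 rad and angle between the y axis of hanger_nose and the y axis of rail, either way round below 0.17 rad and linear speed of hanger below 0.02 m/s); the robot touches nothing.
It fails at once if the hanger is pushed against the rail or its carriage with more than 25 N (contact force between hanger and rail above 25 N).
It fails at once if the hanger is tipped more than 17 degrees from upright (angle between hanger_nose's own z axis and vertical above 0.3 rad).
It fails at once if the spare hanger is shifted more than 20 mm (distance of spare_grip from where it was at the start of the episode above 0.02 m).
It fails at once if the ring pot, the beaker or the brush is shifted more than 20 mm (the brush 30 mm) (distance of any of ringpot, beaker from where it was at the start of the episode above 0.02 m or distance of ribbrush from where it was at the start of the episode above 0.03 m).
It also fails if it takes over 72 s, if anything falls off the work surface, if the arm or the gripper's body presses on something with over 40 N, if the wrist force passes 120 N, or if a joint passes its speed limit or range.

### The arm

A 6-joint arm with a two-finger parallel gripper is mounted at the origin on the work surface. World frame = base frame: x ahead of the robot, y to its left, z up, the work surface at z = 0. Lengths are in m, angles in rad, forces in N, time in s.
With the tool pointing down it reaches from about 0.325 to 0.925 m from the base axis. Payload 3.1 kg.
Tool frame: the origin (TCP) lies at the very end of the fingers, on their centre line; the grasp point (between the pads) lies 19 mm behind it; z points along the fingers, y is the line along which they close (so a half turn about z gives the same grasp; the last joint's range is limited). The gripper opens to 85 mm and grips with 20 to 120 N. Pads are 22 mm wide; open, the fingers measure 114 mm over their backs; the gripper's body (76 mm by 85 mm) begins 54 mm behind the grasp point. The pads swing forward as they close: fully open they stand 13 mm farther back than shut.
Start: joints at [1.079, 0.217, 1.613, -0, 1.311, -0.112], TCP at [0.232, 0.58, 0.202] pointing down, gripper open.
Joint ranges: [-2.75, 2.75], [-0.78, 2.1], [0.31, 2.55], [-1.13, 4.27], [0.13, 2.63], [-2.58, 2.58]. Speed limits (rad/s): [2.79, 2.79, 3.14, 3.14, 3.14, 3.14].

### API

Orientations are given as [roll, pitch, yaw] about the fixed x, y, z axes, in that order (R = Rz(yaw) Ry(pitch) Rx(roll)).
In Python, from workcell import get_obs, capture, get_calibration, hand_in, look_for, silhouettes, spot_point gives the robot as it stands.
- The arm moves only by the tool servo_tool, never from a script. Its argument "targets" is a list of rows, each a list of 2 entries, a list of its own where there are three numbers: the shift along the world's x, y, z scaled (see below), then the turn about the world's z scaled (see below). In form: [[[tx, ty, tz], spin], ...]. A call has 1 to 5 rows; each row is the pose to reach, as a shift and turn from the pose commanded when the call began; what a row does not reach only later rows make up. The controller multiplies each number of a shift by 500 mm and each number of a turn by 60 degrees. A row lasts 1/8 s, in which the tool goes at most 62.5 mm and 10.7 degrees, less where a joint would pass 70% of its speed; a pose out of reach is approached as far as the arm can. A call with a number of a shift or a turn outside -1 to 1 is refused whole. A call with a gripper value outside its range is refused whole. "gripper" is the finger opening in mm, from 0 to 85.4, set as the call begins (left out, the last holds). The fingers move at their own pace and stop on an object; "force" is the grip in N (left out, the last holds). Time passes only in rows, so rows that repeat a pose let the fingers close. It gives the time, the measured TCP pose, the force, the opening and the grip force at its end, in the units of the state.
- get_obs(): the state, without advancing time (a new reading comes with each control period).
- capture(name): name is "scene" or "top" or "wrist"; returns (picture, depth): 480x640x3 uint8, blue, green, red; 480x640 float32, m along the optical axis (not along the pixel's ray), 0 where there is no reading.
- get_calibration(name): a dict with "vfov" (degrees; the focal length in pixels is half the picture's height over the tangent of half this angle, whatever the lens; pixels are square), "cx", "cy" (the principal point, pixels), "world_from_camera" (4x4, takes a point from camera to world coordinates); the wrist camera has in their place "tool_from_camera" (4x4, takes a point from camera to tool coordinates, whose origin is the TCP and whose axes are the flange's). Camera axes: x right, y down, z forward; pixel columns grow to the right and rows downward; lengths in m; the calibration is good to about 2 mm. The wrist camera is an equidistant fisheye: a pixel r from the principal point sees the ray r / f radians off the axis. A picture is of the moment at which its call begins: read the wrist's pose just before it. get_calibration takes no time and is no camera call.
- hand_in(): hands the job in; it is judged then, once.
Trained networks look in the newest picture that a camera, given by its name, has taken for a name from the list of things; names that differ only in an ending like _2 or _b are one class to them, and where a whole thing is asked for, a point or a joint stands for the part that bears it (a point fixed in the world has none). Each returns a list of dicts, best first, with "score" (0 to 1); they miss things now and then, are a little off and sometimes report something else, mostly with a low value. They report only what shows in the picture. A call takes as long as a camera call. They do not tell look-alikes from the thing itself.
- look_for(camera, query): "extent" ([left, top, right, bottom] as shares, 0 to 1, of the picture: columns of its width, rows of its height, round what is visible of it).
- silhouettes(camera, query): "pixels" (480x640 bool, what is visible of it) and "extent" ([left, top, right, bottom] as shares, 0 to 1, of the picture: columns of its width, rows of its height, round what is visible of it).
- spot_point(camera, query): "centre" ([column, row] as shares, 0 to 1, of the picture: columns of its width, rows of its height: a listed point, or the origin of a listed thing).
The state is a dict: "t": time; "joints": joint angles; "joint_velocities": joint speeds; "joint_efforts": joint torques, N m; "tcp_pos": TCP position; "eef_rot": TCP orientation; "contact_force": force on the tool from outside, world axes, zero at the start; "torque": the same for the moment, N m; "width": finger opening in m; "finger_force": force on a finger pad.
Only numpy, scipy, OpenCV 4.12 (cv2) and the standard library are available. Lean on these libraries where they do the work, as an engineer would, in place of code of your own. Each camera call takes 0.05 s, during which the arm holds its last target. There are 200 camera calls.

## Working session

There is one attempt and no reset: what is moved stays moved. The work goes in short steps, Python scripts to look and compute and a tool call to move; the robot and the scene stay as the last step left them, time stands still between calls to the robot, and variables do not carry over. Pictures are saved under pics/ and viewed, at most 10 in all, crops included, and the job is handed in when it is done.

Besides the shell and the picture viewer there is one more tool, called after "Call:" in YAML: its name, and indented under it one key for each argument. servo_tool: Moves the arm, as the interface text tells. Its arguments: {"type":"object","properties":{"targets":{"type":"array","items":{"type":"array"}},"gripper":{"type":"number"},"force":{"type":"number"}},"required":["targets"]}

```bash
mkdir -p pics
cat > h.py <<'E'
import numpy as np, cv2
from workcell import *
def px2w(cam,u,v,d):
    c=get_calibration(cam); f=240/np.tan(np.radians(c["vfov"])/2)
    p=np.array([(u-c["cx"])/f*d,(v-c["cy"])/f*d,d,1]); return (np.array(c["world_from_camera"])@p)[:3]
def w2px(cam,p):
    c=get_calibration(cam); f=240/np.tan(np.radians(c["vfov"])/2)
    q=np.linalg.inv(np.array(c["world_from_camera"]))@np.append(p,1); return q[:2]/q[2]*f+[c["cx"],c["cy"]]
E
python3 - <<'E'
from h import *
o=get_obs(); print(o)
ims=[]
for cam in ["scene","top"]:
    im,d=capture(cam); cv2.imwrite(f"pics/{cam}1.png",im); np.save(f"{cam}1.npy",d)
    c=get_calibration(cam); print(cam,c["vfov"],c["cx"],c["cy"],np.round(c["world_from_camera"],3).tolist())
    for q in ["hanger_grip","hanger_tile","spare_grip","lip","bed","rack","rail","ringpot"]:
        for r in spot_point(cam,q)[:3]:
            u,v=r["centre"][0]*640,r["centre"][1]*480
            dd=d[min(479,int(v)),min(639,int(u))]
            print(q,round(r["score"],2),round(u),round(v),np.round(px2w(cam,u,v,dd),3))
E
```

```text
{'t': 0.0, 'joints': array([ 1.07879789e+00,  2.17766253e-01,  1.61494288e+00, -6.13219190e-06,
        1.31126303e+00, -1.12206917e-01]), 'joint_velocities': array([-0.00050522,  0.00084787, -0.00047383, -0.00091284, -0.00069771,
       -0.00011529]), 'joint_efforts': array([-5.12527404e-04, -3.96837151e+01, -3.03860128e+01, -6.11056225e-05,
        9.43813473e-03,  1.99412216e-05]), 'tcp_pos': array([0.23127168, 0.57968993, 0.20105626]), 'eef_rot': array([-3.13922744e+00, -2.60552179e-04,  2.76180240e+00]), 'contact_force': array([ 0.02192973, -0.01708562,  0.50926982]), 'torque': array([0.0274987 , 0.03376871, 0.03086604]), 'finger_force': 0.0, 'width': 0.08504059944405641}
scene 42.98851443842294 326.83001182856225 248.4522553356694 [[-0.793, 0.517, -0.321, 1.027], [0.609, 0.672, -0.422, 0.487], [-0.002, -0.53, -0.848, 1.387], [0.0, 0.0, 0.0, 1.0]]
hanger_grip 0.86 291 118 [ 0.408 -0.479  0.207]
hanger_grip 0.8 250 144 [ 0.553 -0.454  0.227]
hanger_grip 0.72 289 177 [ 0.531 -0.317  0.214]
hanger_tile 0.75 253 180 [ 0.552 -0.47   0.066]
hanger_tile 0.73 301 211 [ 0.523 -0.286  0.0
[... 387 characters left out ...]
372800537 [[0.015, -0.994, 0.11, 0.436], [-1.0, -0.015, -0.0, -0.12], [0.002, -0.11, -0.994, 1.36], [0.0, 0.0, 0.0, 1.0]]
hanger_grip 0.92 432 263 [ 0.523 -0.316  0.242]
hanger_grip 0.82 522 330 [ 0.404 -0.48   0.231]
hanger_grip 0.73 527 183 [ 0.675 -0.495  0.229]
hanger_tile 0.93 414 271 [ 0.515 -0.301  0.116]
hanger_tile 0.81 491 260 [ 0.541 -0.462  0.095]
hanger_tile 0.73 501 194 [ 0.684 -0.494  0.065]
spare_grip 0.85 353 248 [ 0.548 -0.172  0.239]
spare_grip 0.45 414 270 [ 0.517 -0.301  0.118]
lip 0.78 162 229 [0.579 0.182 0.215]
bed 0.77 161 224 [0.59  0.186 0.206]
rack 0.86 376 270 [ 0.52  -0.232  0.043]
rail 0.85 182 241 [0.581 0.193 0.   ]
ringpot 0.96 311 189 [ 0.686 -0.09   0.077]
```

View pics/scene1.png

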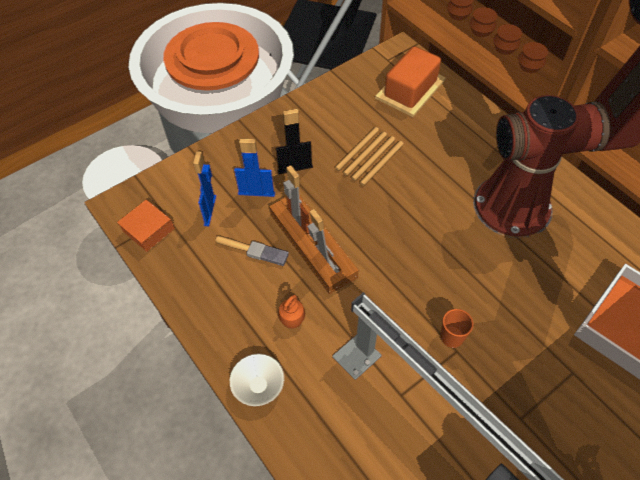

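View pics/top1.png

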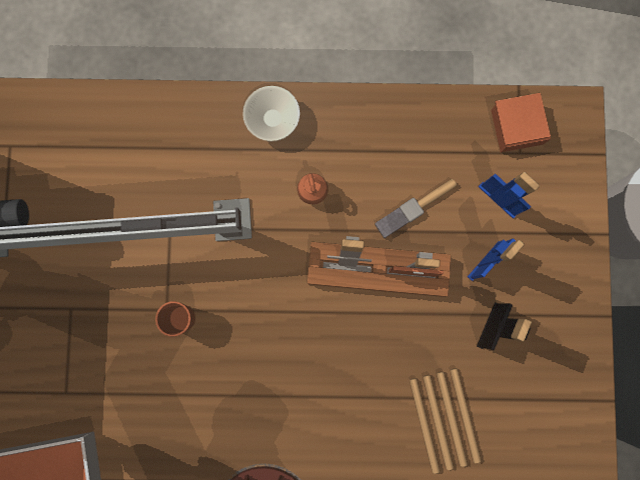

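Run:
```python
from h import *
im=cv2.imread("pics/top1.png")
a=cv2.resize(im[215:305,295:465],(800,424),interpolation=cv2.INTER_CUBIC)
b=cv2.resize(im[200:256,80:260],(800,249),interpolation=cv2.INTER_CUBIC)[:170]
cv2.imwrite("pics/crop1.png",np.vstack([a,b]))
d=np.load("top1.npy")
# grips from top: points high
g=get_calibration("top");f=240/np.tan(np.radians(g["vfov"])/2)
v,u=np.mgrid[:480,:640];P=np.stack([(u-g["cx"])/f*d,(v-g["cy"])/f*d,d,np.ones_like(d)],-1)@np.array(g["world_from_camera"]).T
P=P[...,:3]; np.save("P.npy",P)
def rect(m,n):
    q=P[m]; 
    r=cv2.minAreaRect((q[:,:2]*1000).astype(np.float32)); print(n,len(q),np.round(q[:,2].min(),3),np.round(np.median(q[:,2]),3),np.round(q[:,2].max(),3),np.round(r[0],1),np.round(r[1],1),round(r[2],1))
hm=(P[...,2]>0.215)&(d>0)
for n,(u0,u1) in dict(spare=(335,370),tile=(415,442)).items():
    rect(hm&(u>=u0)&(u<u1)&(v>225)&(v<285),n)
rect((P[...,2]>0.034)&(P[...,2]<0.05)&(u>300)&(u<460)&(v>230)&(v<300)&(d>0),"rack")
# lip: highest points per column
for uu in range(20,240,20):
    col=P[200:260,uu]; k=np.where(col[:,2]>0.18)[0]
    print(uu,[(int(200+i),*np.round(col[i],3)) for i in k][:14] if uu in(100,160,220) else "")
```

```text
spare 224 0.215 0.24 0.247 [ 554.9 -173. ] [40.2 16.6] 85.7
tile 205 0.215 0.241 0.247 [ 523.8 -310.1] [40.2 14.2] 85.9
rack 4345 0.034 0.043 0.05 [ 524.2 -238.4] [300.   90.6] 85.6
20 
40 
60 
80 
100 [(220, np.float64(0.596), np.float64(0.301), np.float64(0.206)), (221, np.float64(0.594), np.float64(0.3), np.float64(0.209)), (222, np.float64(0.594), np.float64(0.305), np.float64(0.195)), (223, np.float64(0.594), np.float64(0.309), np.float64(0.185)), (224, np.float64(0.592), np.float64(0.308), np.float64(0.185)), (225, np.float64(0.59), np.float64(0.309), np.float64(0.182)), (226, np.float64(0.588), np.float64(0.307), np.float64(0.187)), (227, np.float64(0.586), np.float64(0.308), np.float64(0.184)), (228, np.float64(0.584), np.float64(0.307), np.float64(0.187)), (229, np.float64(0.581), np.float64(0.306), np.float64(0.191)), (230, np.float64(0.58), np.float64(0.307), np.float64(0.188)), (231, np.float64(0.578), np.float64(0.307), np.float64(0.187)), (232, np.float64(0.577), np.float64(0.309), np.float64(0.182)), (233, np.float64(0.574), np.float64(0.307), np.float64(0.185))]
120 

[... 1098 characters left out ...]
), (214, np.float64(0.613), np.float64(0.079), np.float64(0.191)), (215, np.float64(0.612), np.float64(0.08), np.float64(0.186)), (216, np.float64(0.611), np.float64(0.081), np.float64(0.18)), (217, np.float64(0.609), np.float64(0.08), np.float64(0.18)), (218, np.float64(0.607), np.float64(0.079), np.float64(0.186)), (219, np.float64(0.605), np.float64(0.079), np.float64(0.187)), (220, np.float64(0.603), np.float64(0.079), np.float64(0.187)), (221, np.float64(0.601), np.float64(0.079), np.float64(0.185)), (222, np.float64(0.599), np.float64(0.079), np.float64(0.188)), (223, np.float64(0.598), np.float64(0.08), np.float64(0.18)), (224, np.float64(0.595), np.float64(0.079), np.float64(0.185))]
```

View pics/crop1.png

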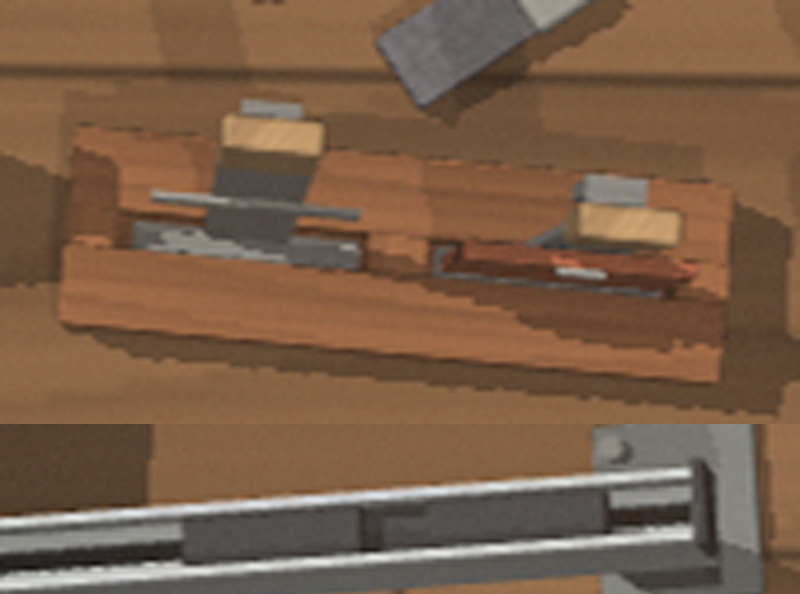

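Two hangers are in the rack: left (353,245) has a bare strap, so it is the spare. The right one (430,262) has the terracotta tile in front, so it is the target. The blue and black look-alikes (505,195), (495,258) and (500,327) stand outside the rack. The notch in the carriage shows at about top px (168,222). Next I fit the rail line, the notch and the grip.

Run:
```python
from h import *
P=np.load("P.npy"); im=cv2.imread("pics/top1.png")
# tops of grips
v,u=np.mgrid[:480,:640]
for n,(u0,u1) in dict(spare=(335,370),tile=(415,442)).items():
    m=(P[...,2]>0.236)&(P[...,2]<.26)&(u>=u0)&(u<u1)&(v>225)&(v<285); q=P[m][:,:2]*1000
    print(n,len(q),np.round(cv2.minAreaRect(q.astype(np.float32)),1) if 0 else cv2.minAreaRect(q.astype(np.float32)))
# lip: project pixel rays on z=.215; brightness edges per column
c=get_calibration("top");f=240/np.tan(np.radians(c["vfov"])/2);M=np.array(c["world_from_camera"])
def onz(uu,vv,z):
    r=M[:3,:3]@np.array([(uu-c["cx"])/f,(vv-c["cy"])/f,1]); return M[:3,3]+r*(z-M[2,3])/r[2]
g=cv2.cvtColor(im,cv2.COLOR_BGR2GRAY).astype(float)
L=[];F=[]
for uu in range(10,228,3):
    s=229+(162-uu)*.05
    vs=np.arange(int(s)-3,int(s)+10); w=np.clip(g[vs,uu]-150,0,None)
    if w.sum()>20: L.append(onz(uu,(w*vs).sum()/w.sum(),.215)[:2])
    vs=np.arange(int(s)-19,int(s)-6); w=np.clip(g[vs,uu]-150,0,None)
    if w.sum()>20: F.append(onz(uu,(w*vs).sum()/w.sum(),.205)[:2])
for n,Q in(("lip",L),("flange",F)):
    Q=np.array(Q); k=np.ones(len(Q),bool)
    for _ in range(5):
        p=np.polyfit(Q[k,1],Q[k,0],1); r=Q[:,0]-np.polyval(p,Q[:,1]); k=abs(r)<max(2*np.std(r[k]),.001)
    print(n,len(Q),k.sum(),p,"at .175",np.polyval(p,.175),np.std(r[k]),"yaw deg",np.degrees(np.arctan(-p[0])), "y range",Q[k,1].min(),Q[k,1].max())
# notch profile
for uu in range(110,222,2):
    vc=221.5+(162-uu)*.05
    rr=[int(round(vc))+k for k in(-2,-1,0,1,2)]
    print(uu,round(float(onz(uu,vc,.201)[1]),4),int(g[rr,uu].mean()),round(float(np.median(P[rr,uu,2])),3),end=" | ")
```

```text
spare 169 ((555.8467407226562, -173.3144073486328), (38.76802062988281, 14.679883003234863), 85.52393341064453)
tile 170 ((523.7571411132812, -310.30908203125), (39.74509048461914, 14.148104667663574), 85.75741577148438)
lip 73 72 [-0.08540847  0.59430196] at .175 0.5793554810047088 0.0003317855937792494 yaw deg 4.881698124204766 y range 0.06848554455514012 0.46270300735420355
flange 73 73 [-0.08976837  0.62314129] at .175 0.6074318295616995 0.00018345503758889877 yaw deg 5.129599549865558 y range 0.06537344735506632 0.46954737424898485
110 0.2837 126 0.183 | 112 0.28 130 0.184 | 114 0.2762 128 0.185 | 116 0.2725 127 0.185 | 118 0.2687 126 0.184 | 120 0.2649 114 0.184 | 122 0.2612 78 0.202 | 124 0.2574 78 0.2 | 126 0.2537 75 0.201 | 128 0.2499 79 0.203 | 130 0.2461 78 0.202 | 132 0.2424 79 0.202 | 134 0.2386 80 0.202 | 136 0.2349 80 0.201 | 138 0.2311 80 0.2 | 140 0.2274 80 0.201 | 142 0.2236 78 0.2 | 144 0.2198 79 0.201 | 146 0.2161 79 0.202 | 148 0.2123 80 0.201 | 150 0.2086 80 0.201 | 152 0.2048 80 0.201 | 154 0.201 80 0.203 | 156 0.1973 81 0.202 | 158 0.1935 81 0.201 | 160 0.1898 70 0.202 | 162 0.186 57 0.191 | 164 0.1822 62 0.191 | 166 0.1785 69 0.193 | 168 0.1747 72 0.19 | 170 0.171 72 0.19 | 172 0.1672 74 0.192 | 174 0.1634 74 0.192 | 176 0.1597 80 0.191 | 178 0.1559 80 0.2 | 180 0.1521 80 0.201 | 182 0.1484 81 0.202 | 184 0.1446 81 0.202 | 186 0.1409 81 0.201 | 188 0.1371 82 0.203 | 190 0.1333 82 0.202 | 192 0.1296 80 0.202 | 194 0.1258 80 0.199 | 196 0.122 81 0.204 | 198 0.1183 80 0.202 | 200 0.1145 81 0.201 | 202 0.1108 81 0.201 | 204 0.107 81 0.201 | 206 0.1032 80 0.202 | 208 0.0995 81 0.201 | 210 0.0957 81 0.201 | 212 0.0919 81 0.203 | 214 0.0882 83 0.2 | 216 0.0844 53 0.201 | 218 0.0806 84 0.186 | 220 0.0769 79 0.186 |
```

Measured positions:
- **Grip:** (.524, -.310, .221), yaw -4.25°.
- **Lip front:** about x .5775 at y .173, rail yaw 5°.
- **Notch:** centre y .173.

The heights and sizes agree with what was given. I move now.

Call:
servo_tool:
  targets:
    - [[0, 0, 0.12], -0.17]
    - [[0, 0, 0.24], -0.34]
    - [[0.08, -0.08, 0.3], -0.51]
    - [[0.17, -0.17, 0.3], -0.68]
    - [[0.26, -0.25, 0.3], -0.84]
  gripper: 60

```text
t: 1.52
tcp_pos: [0.3626, 0.4548, 0.3537]
eef_rot: [3.139, -0.001, 1.878]
contact_force: [0.9, 0.2, -0.5]
width: 0.0597
finger_force: 0.0
```

Call:
servo_tool:
  targets:
    - [[0.08, -0.09, 0], -0.18]
    - [[0.14, -0.19, 0], -0.37]
    - [[0.2, -0.29, 0], -0.37]
    - [[0.26, -0.39, 0], -0.37]
    - [[0.3, -0.5, 0], -0.37]

```text
t: 2.15
tcp_pos: [0.5125, 0.2039, 0.3524]
eef_rot: [3.141, -0.0, 1.495]
contact_force: [0.4, 1.1, -0.3]
width: 0.0596
finger_force: 0.0
```

Call:
servo_tool:
  targets:
    - [[0.02, -0.12, 0], 0]
    - [[0.03, -0.24, 0], 0]
    - [[0.03, -0.36, 0], 0]
    - [[0.03, -0.48, 0], 0]
    - [[0.03, -0.6, 0], 0]

```text
t: 2.78
tcp_pos: [0.5263, -0.0963, 0.3527]
eef_rot: [3.141, 0.0, 1.495]
contact_force: [1.1, 0.5, -0.7]
width: 0.06
finger_force: 0.0
```

Call:
servo_tool:
  targets:
    - [[0, -0.12, 0], 0]
    - [[0, -0.24, 0], 0]
    - [[-0.005, -0.36, 0], 0]
    - [[-0.005, -0.428, 0], 0]
    - [[-0.005, -0.428, 0], 0]

```text
t: 3.4
tcp_pos: [0.5234, -0.3108, 0.3517]
eef_rot: [-3.141, -0.0, 1.491]
contact_force: [0.1, 0.2, 1.0]
width: 0.0601
finger_force: 0.0
```

Run:
```python
from h import *
o=get_obs(); print(o["tcp_pos"],o["eef_rot"])
im,d=capture("wrist"); cv2.imwrite("pics/w1.png",im)
c=get_calibration("wrist"); T=np.array(c["tool_from_camera"]);f=240/np.tan(np.radians(c["vfov"])/2)
from scipy.spatial.transform import Rotation as R
A=np.eye(4);A[:3,:3]=R.from_euler("xyz",o["eef_rot"]).as_matrix();A[:3,3]=o["tcp_pos"]
W=A@T
v,u=np.mgrid[:480,:640];dx=u-c["cx"];dy=v-c["cy"];r=np.hypot(dx,dy)+1e-9;th=r/f
z=d; k=np.tan(np.clip(th,0,1.5))*d/r
P=np.stack([dx*k,dy*k,z,np.ones_like(d)],-1)@W.T;P=P[...,:3]
m=(d>0)&(P[...,2]>.232)&(P[...,2]<.255)&(abs(P[...,0]-.524)<.05)&(abs(P[...,1]+.31)<.05)
q=P[m];print(len(q),np.median(q[:,2]),cv2.minAreaRect((q[:,:2]*1000).astype(np.float32)))
for s in spot_point("wrist","hanger_grip")[:3]: print(s["score"],s["centre"][0]*640,s["centre"][1]*480)
```

```text
[ 0.52336125 -0.3107982   0.35168963] [-3.14061985e+00 -2.46097506e-04  1.49089667e+00]
897 0.24143309201627505 ((523.4649658203125, -308.66912841796875), (39.49999237060547, 13.623539924621582), 85.7249984741211)
0.77 356.672 363.696
0.71 319.488 218.784
```

View pics/w1.png

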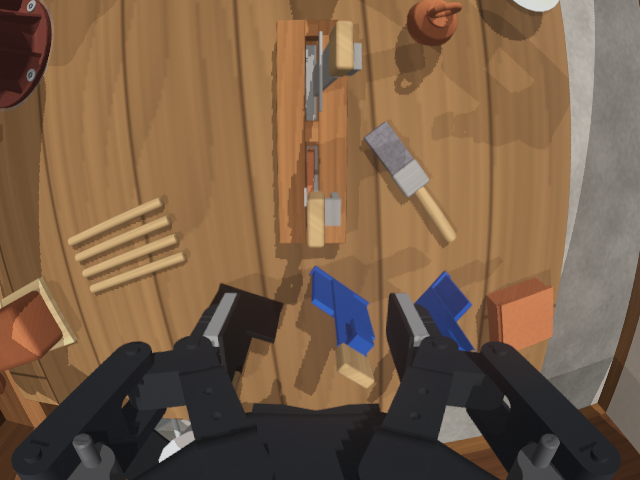

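The wrist picture shows the tile hanger's grip at (316,218), between the open fingers, and the blue and black look-alikes off to the lower side. It lies where I measured it. I go down and grip.

Call:
servo_tool:
  targets:
    - [[0, 0.002, -0.1], 0]
    - [[0, 0.003, -0.2], 0]
    - [[0, 0.003, -0.27], 0]
    - [[0, 0.003, -0.29], 0]
    - [[0, 0.003, -0.29], 0]

```text
t: 4.12
tcp_pos: [0.5244, -0.306, 0.2079]
eef_rot: [3.141, -0.0, 1.496]
contact_force: [0.7, 0.2, 0.3]
width: 0.0601
finger_force: 0.0
```

Call:
servo_tool:
  targets:
    - [[0, 0, 0], 0]
    - [[0, 0, 0], 0]
    - [[0, 0, 0], 0]
    - [[0, 0, 0], 0]
    - [[0, 0, 0], 0]
  gripper: 8
  force: 60

```text
t: 4.75
tcp_pos: [0.5251, -0.3076, 0.2094]
eef_rot: [3.139, 0.001, 1.495]
contact_force: [-0.0, 0.0, 5.5]
width: 0.0109
finger_force: 58.8
```

Call:
servo_tool:
  targets:
    - [[0, 0, 0.006], 0]
    - [[0, 0, 0.02], 0]
    - [[0, 0, 0.04], 0]
    - [[0, 0, 0.06], 0]
    - [[0, 0, 0.08], 0]

```text
t: 5.38
tcp_pos: [0.524, -0.3069, 0.2481]
eef_rot: [-3.141, 0.0, 1.495]
contact_force: [-0.3, -0.3, -5.0]
width: 0.0114
finger_force: 58.8
```

Run:
```python
from h import *
o=get_obs(); print(o["tcp_pos"],o["width"],o["finger_force"],o["contact_force"],o["torque"])
im,d=capture("scene"); a=cv2.resize(im[130:300,220:390],(590,590),interpolation=cv2.INTER_CUBIC)
cv2.imwrite("pics/s2.png",a)
```

```text
[ 0.52397816 -0.30691497  0.2481311 ] 0.011397109208317066 58.78867664578138 [-0.30591923 -0.25940765 -4.97943595] [-0.01052353  0.03199014  0.03703228]
```

View pics/s2.png

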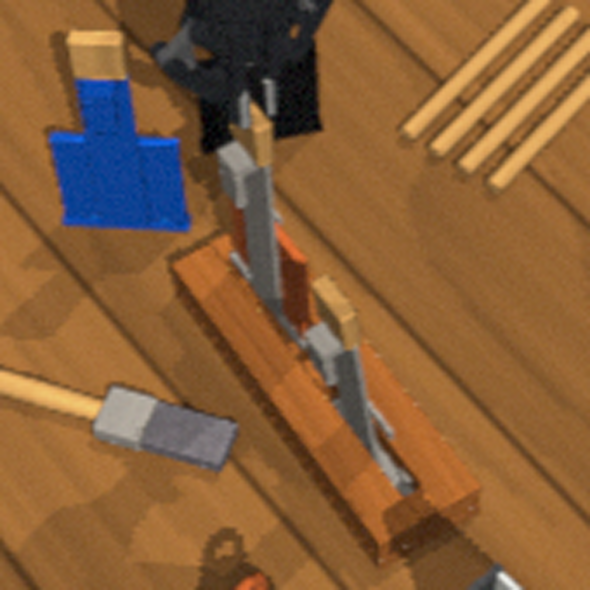

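The scene crop shows the tile hanger lifted and upright in the fingers (grip at crop (255,135)), with the spare still in the rack. I go around the front of the spare.

Call:
servo_tool:
  targets:
    - [[0, 0, 0.06], 0]
    - [[0, 0, 0.12], 0]
    - [[-0.05, 0, 0.16], 0]
    - [[-0.1, 0, 0.16], 0]
    - [[-0.15, 0.02, 0.16], 0]

```text
t: 6.05
tcp_pos: [0.4486, -0.2976, 0.3284]
eef_rot: [3.14, 0.002, 1.494]
contact_force: [-0.5, -0.5, -4.7]
width: 0.0109
finger_force: 59.0
```

Call:
servo_tool:
  targets:
    - [[0, 0.07, 0], 0]
    - [[0, 0.15, 0], 0]
    - [[0, 0.23, 0], 0]
    - [[0, 0.31, 0], 0]
    - [[0, 0.38, 0], 0]

```text
t: 6.68
tcp_pos: [0.4488, -0.1053, 0.3279]
eef_rot: [3.141, -0.0, 1.495]
contact_force: [-0.2, 0.6, -4.9]
width: 0.0114
finger_force: 59.0
```

Call:
servo_tool:
  targets:
    - [[0, 0.07, 0], 0]
    - [[0, 0.15, 0], 0.05]
    - [[0, 0.23, 0], 0.1]
    - [[0.02, 0.31, 0], 0.154]
    - [[0.04, 0.38, 0], 0.154]

```text
t: 7.3
tcp_pos: [0.4692, 0.0847, 0.3281]
eef_rot: [3.14, -0.0, 1.657]
contact_force: [1.5, -0.3, -4.9]
width: 0.0111
finger_force: 59.0
```

Call:
servo_tool:
  targets:
    - [[0.03, 0.06, 0], 0]
    - [[0.06, 0.12, 0], 0]
    - [[0.1, 0.179, 0], 0]
    - [[0.122, 0.179, 0], 0]
    - [[0.122, 0.179, 0], 0]

```text
t: 7.92
tcp_pos: [0.5303, 0.1715, 0.3274]
eef_rot: [-3.141, 0.003, 1.656]
contact_force: [-0.2, -1.5, -5.8]
width: 0.0114
finger_force: 59.0
```

Run:
```python
from h import *
o=get_obs(); print(o["tcp_pos"],o["eef_rot"])
W,dw=capture("wrist"); S,ds=capture("scene")
np.savez("k.npz",dw=dw,ds=ds,S=S,W=W)
n=np.array(o["tcp_pos"])+[0,-.002,.0116]; nose=n+[.018*np.cos(.087),.018*np.sin(.087),-.063]
for nm,p in(("grip",n),("nose",nose)): print(nm,p,w2px("scene",p))
for q in["hanger_grip","hanger_nose","bed"]:
  for s in spot_point("scene",q)[:2]: print(q,s["score"],s["centre"][0]*640,s["centre"][1]*480)
a=cv2.resize(S[200:420,320:540],(400,400),interpolation=cv2.INTER_CUBIC)
b=cv2.resize(W[140:460,140:460],(400,400),interpolation=cv2.INTER_CUBIC)
cv2.imwrite("pics/s3.png",np.hstack([a,b]))
```

```text
[0.53032744 0.17145114 0.32735714] [-3.14092880e+00  2.72546789e-03  1.65587982e+00]
grip [0.53032744 0.16945114 0.33895714] [431.4600929 292.0741202]
nose [0.54825936 0.17101517 0.27595714] [420.94840584 312.08010053]
hanger_grip 0.96 428.67199999999997 295.00800000000004
hanger_grip 0.94 251.072 145.392
hanger_nose 0.91 249.79199999999997 164.784
hanger_nose 0.82 423.296 314.30400000000003
bed 0.58 407.87199999999996 345.024
```

View pics/s3.png

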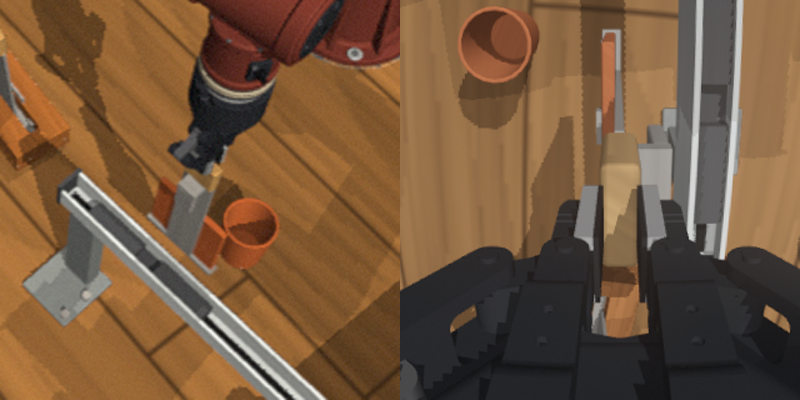

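Left crop: the hanger hangs upright in front of the rail, with the notch visible on the carriage at (148,262). Right crop: the grip is held square and parallel to the lip. Now I measure the hook relative to the lip in the same wrist picture.

Run:
```python
from h import *
from scipy.spatial.transform import Rotation as R
o=get_obs();k=np.load("k.npz");d=k["dw"];W=k["W"]
c=get_calibration("wrist"); T=np.array(c["tool_from_camera"]);f=240/np.tan(np.radians(c["vfov"])/2)
A=np.eye(4);A[:3,:3]=R.from_euler("xyz",o["eef_rot"]).as_matrix();A[:3,3]=o["tcp_pos"]
v,u=np.mgrid[:480,:640];dx=u-c["cx"];dy=v-c["cy"];r=np.hypot(dx,dy)+1e-9
K=np.tan(np.clip(r/f,0,1.5))*d/r
P=(np.stack([dx*K,dy*K,d,np.ones_like(d)],-1)@(A@T).T)[...,:3]
a=np.radians(5);ex=np.array([np.cos(a),np.sin(a)]);ey=np.array([-np.sin(a),np.cos(a)])
O=np.array([.5775,.173]); X=((P[...,:2]-O)@ex)*1e3; Y=((P[...,:2]-O)@ey)*1e3; Z=P[...,2]*1e3
ok=d>0
def ext(n,m): print(n,m.sum(),"X",np.round(np.percentile(X[m],[1,50,99]),1),"Y",np.round(np.percentile(Y[m],[1,50,99]),1),"Z",np.round(np.percentile(Z[m],[5,50,95]),1))
near=ok&(abs(X+45)<45)&(abs(Y)<40)
ext("grip top",near&(Z>354)&(Z<366))
ext("crown top",near&(Z>311)&(Z<324)&(X>-40))
rail=ok&(X>-15)&(X<45)&(Y>20)&(Y<150)
ext("lip z>211",rail&(Z>210)&(Z<222)&(X<15))
for y0 in(30,60,90,120):
    m=rail&(abs(Y-y0)<10)&(Z>210)&(Z<222)&(X<15); ext(f"lip {y0}",m) if m.sum() else None
    m=rail&(abs(Y-y0)<10)&(Z>200)&(Z<210)&(X>22); ext(f"flange {y0}",m) if m.sum() else None
# strap back & nose from scene depth
d=k["ds"];c=get_calibration("scene");f=240/np.tan(np.radians(c["vfov"])/2)
Q=(np.stack([(u-c["cx"])/f*d,(v-c["cy"])/f*d,d,np.ones_like(d)],-1)@np.array(c["world_from_camera"]).T)[...,:3]
X=((Q[...,:2]-O)@ex)*1e3; Y=((Q[...,:2]-O)@ey)*1e3; Z=Q[...,2]*1e3;ok=d>0
n=ok&(abs(Y)<60)&(X>-70)&(X<0)
ext("S hook back",n&(Z>280)&(Z<315)&(X>-40)); ext("S grip",n&(Z>325)&(Z<356)); ext("S strap",n&(Z>230)&(Z<265))
for z0 in(270,274,278,282): ext(f"S {z0}",n&(abs(Z-z0)<2)&(X>-40))
m=ok&(X>-8)&(X<12)&(abs(Y)<80)&(Z>205)&(Z<222);ext("S lip",m)
m=ok&(X>5)&(X<27)&(abs(Y)<40)&(Z>180)&(Z<197);ext("S notch",m)
```

```text
grip top 2690 X [-62.5 -47.4 -32.3] Y [-17.2   7.1  20.9] Z [357.5 359.9 364.4]
crown top 936 X [-39.2 -31.5 -25.8] Y [-11.    3.3  11.6] Z [314.6 317.7 318.8]
lip z>211 1033 X [-1.1  0.9  3.5] Y [ 21.2  85.1 148.2] Z [211.8 215.2 216.5]
lip 30 161 X [-1.   1.1  3.7] Y [20.3 29.7 39.4] Z [211.9 215.  216.2]
flange 30 257 X [22.2 27.4 31.1] Y [20.3 30.3 39.6] Z [200.5 202.7 206.2]
lip 60 163 X [-1.   1.1  3.6] Y [50.3 61.1 69.6] Z [212.  215.1 216.3]
flange 60 281 X [22.3 27.3 31.4] Y [50.1 60.3 69.6] Z [200.5 202.7 206.2]
lip 90 165 X [-1.1  0.8  3.1] Y [80.4 90.3 99.8] Z [211.5 215.2 216.4]
flange 90 217 X [22.1 27.7 31.2] Y [80.5 88.  99.4] Z [200.5 204.9 206.3]
lip 120 159 X [-1.1  0.7  3.4] Y [110.6 120.6 129.6] Z [211.9 215.3 216.6]
flange 120 154 X [26.9 28.8 31.7] Y [110.2 119.9 129.6] Z [201.7 205.1 206.7]
S hook back 119 X [-39.7 -25.3 -22.4] Y [-11.5   1.9  12.6] Z [283.7 303.7 314.8]
S grip 99 X [-48.9 -39.6 -35.6] Y [-15.1  13.9  21.2] Z [326.4 336.3 354.7]
S strap 170 X [-57.7 -50.2 -43.6] Y [-48.   15.3  48.8] Z [230.4 235.  259.6]Traceback (most recent call last):
  File "<stdin>", line 27, in <module>
  File "<stdin>", line 12, in ext
    return _quantile_unchecked(
        a, q, axis, out, overwrite_input, method, keepdims, weights)
    return _ureduce(a,
                    func=_quantile_ureduce_func,
    ...<5 lines>...
                    overwrite_input=overwrite_input,
                    method=method)
    r = func(a, **kwargs)
    result = _quantile(arr,
                       quantiles=q,
    ...<2 lines>...
                       out=out,
                       weights=wgt)
    slices_having_nans = np.isnan(arr[-1, ...])
                                  ~~~^^^^^^^^^
IndexError: index -1 is out of bounds for axis 0 with size 0
```

Call:
servo_tool:
  targets:
    - [[0.03, 0.002, 0], 0]
    - [[0.06, 0.005, 0], 0]
    - [[0.082, 0.006, 0], 0]
    - [[0.082, 0.006, -0.05], 0]
    - [[0.082, 0.006, -0.1], 0]

```text
t: 8.8
tcp_pos: [0.5721, 0.1757, 0.277]
eef_rot: [3.141, -0.0, 1.656]
contact_force: [0.9, -0.4, -5.2]
width: 0.011
finger_force: 59.0
```

Call:
servo_tool:
  targets:
    - [[0, 0, 0], 0]
    - [[0, 0, 0], 0]

```text
t: 9.05
tcp_pos: [0.5718, 0.1757, 0.2782]
eef_rot: [3.141, -0.0, 1.656]
contact_force: [0.4, -1.0, -4.1]
width: 0.0113
finger_force: 59.0
```

```bash
cat > m.py <<'E'
from h import *
from scipy.spatial.transform import Rotation as R
a=np.radians(5);ex=np.array([np.cos(a),np.sin(a)]);ey=np.array([-np.sin(a),np.cos(a)]);O=np.array([.5775,.173])
v,u=np.mgrid[:480,:640]
def fr(P): return ((P[...,:2]-O)@ex)*1e3,((P[...,:2]-O)@ey)*1e3,P[...,2]*1e3
def wrist():
    o=get_obs(); W,d=capture("wrist")
    c=get_calibration("wrist"); T=np.array(c["tool_from_camera"]);f=240/np.tan(np.radians(c["vfov"])/2)
    A=np.eye(4);A[:3,:3]=R.from_euler("xyz",o["eef_rot"]).as_matrix();A[:3,3]=o["tcp_pos"]
    dx=u-c["cx"];dy=v-c["cy"];r=np.hypot(dx,dy)+1e-9
    K=np.tan(np.clip(r/f,0,1.5))*d/r
    return o,W,d,*fr((np.stack([dx*K,dy*K,d,np.ones_like(d)],-1)@(A@T).T)[...,:3])
def scene():
    S,d=capture("scene");c=get_calibration("scene");f=240/np.tan(np.radians(c["vfov"])/2)
    return S,d,*fr((np.stack([(u-c["cx"])/f*d,(v-c["cy"])/f*d,d,np.ones_like(d)],-1)@np.array(c["world_from_camera"]).T)[...,:3])
def ext(n,X,Y,Z,m):
    if m.sum(): print(n,m.sum(),"X",np.round(np.percentile(X[m],[2,50,98]),1),"Y",np.round(np.percentile(Y[m],[2,50,98]),1),"Z",np.round(np.percentile(Z[m],[5,50,95]),1))
E
cat > look.py <<'E'
from m import *
o,W,d,X,Y,Z=wrist(); t=o["tcp_pos"]; print(o["t"],t,o["contact_force"])
g=(t[2]+.0116)*1e3; ok=d>0
ext("crown",X,Y,Z,ok&(abs(Z-g+21)<5)&(X>-2)&(X<30)&(abs(Y)<30))
ext("lip",X,Y,Z,ok&(abs(Z-215)<4)&(X<10)&(X>-8)&(Y>30)&(Y<140))
ext("flange",X,Y,Z,ok&(abs(Z-205)<3)&(X>24)&(X<40)&(Y>30)&(Y<140))
for y in range(-40,44,4):
    m=ok&(abs(Y-y)<2)&(X>8)&(X<24)&(Z<g-30)&(Z>170)
    if m.sum()>2: print("bed",y,m.sum(),round(np.median(Z[m]),1),end=";")
S,d,X,Y,Z=scene();ok=d>0
print()
ext("S hook",X,Y,Z,ok&(Z>g-50)&(Z<g-18)&(X>-2)&(X<30)&(abs(Y)<30))
ext("S lip",X,Y,Z,ok&(abs(Z-215)<3)&(X<10)&(X>-8)&(abs(Y)<140)&(abs(Y)>60))
for y in range(-40,44,4):
    m=ok&(abs(Y-y)<2)&(X>8)&(X<24)&(Z<g-58)&(Z>180)
    if m.sum()>1: print("bed",y,m.sum(),round(np.median(Z[m]),1),end=";")
cv2.imwrite("pics/last.png",np.hstack([cv2.resize(S[270:390,350:470],(400,400),interpolation=cv2.INTER_CUBIC),cv2.resize(W[140:460,140:460],(400,400),interpolation=cv2.INTER_CUBIC)]))
E
python3 look.py
```

```text
9.05 [0.5717885  0.17571297 0.2781831 ] [ 0.38953155 -1.00277839 -4.13574342]
crown 984 X [ 3.3 10.7 16.5] Y [-9.4  4.1 13.3] Z [266.9 268.4 269.5]
lip 1116 X [-0.4  1.5  3.9] Y [ 32.2  88.3 137.8] Z [213.6 214.8 216. ]
flange 1100 X [27.5 29.6 31.9] Y [ 32.1  83.  137.6] Z [203.  204.7 205.9]
bed -8 21 190.5;bed -4 36 191.0;bed 0 42 190.8;bed 4 107 190.8;bed 8 136 191.0;bed 12 275 240.4;bed 16 124 200.8;bed 20 130 200.8;bed 24 137 200.8;bed 28 134 200.8;bed 32 134 200.8;bed 36 140 201.0;bed 40 136 200.9;
S hook 187 X [-1.4 13.8 20.2] Y [-13.2   4.6  21.4] Z [241.8 264.4 270.7]
S lip 113 X [1.6 4.4 7.6] Y [-130.    67.2  137.4] Z [212.2 214.1 216.9]
bed -40 16 199.5;bed -36 12 199.0;bed -32 13 200.6;bed -28 10 199.8;bed -24 15 199.8;bed -20 12 199.3;bed -16 16 198.4;bed -12 16 192.3;bed -8 15 190.1;bed -4 15 190.5;bed 0 16 190.8;bed 4 17 189.7;bed 8 12 188.4;bed 12 10 190.8;bed 16 11 199.5;bed 20 13 200.4;bed 24 15 200.4;bed 28 14 201.2;bed 32 14 199.8;bed 36 13 199.5;bed 40 12 198.7;
```

Run:
```python
from m import *
o,W,d,X,Y,Z=wrist();ok=d>0
for y in np.arange(9,19,1.):
    m=ok&(abs(Y-y)<.5)&(X>8)&(X<24)&(Z<210)&(Z>180)
    if m.sum()>2: print(y,m.sum(),np.round(np.percentile(Z[m],[20,50,80]),1),end=";")
ext("\ncrown",X,Y,Z,ok&(abs(Z-268)<4)&(X>0)&(X<24)&(abs(Y)<30))
m=ok&(abs(Z-268)<4)&(X>8)&(X<24)&(abs(Y)<30); print(Y[m].min(),Y[m].max(),X[m].max())
n=ok&(Z>235)&(Z<258)&(X>2)&(X<24)&(abs(Y)<30); ext("noseface",X,Y,Z,n)
```

```text
9.0 30 [190.1 190.5 191.1];10.0 35 [190.4 190.7 191.1];11.0 24 [190.1 190.5 191.6];14.0 22 [200.2 200.6 201. ];15.0 26 [200.1 201.1 201.4];16.0 37 [200.  200.6 201. ];17.0 30 [200.3 201.  201.5];18.0 25 [200.1 200.4 201. ];
crown 985 X [ 4.1 11.4 17.2] Y [-9.3  4.3 13.2] Z [267.4 269.6 270.6]
-10.977427967886205 13.459799033416605 17.562800790880395
noseface 186 X [ 9.1 12.5 17. ] Y [ 8.5 13.1 13.8] Z [236.  245.8 256.2]
```

The hook is 2.6 mm too far along +y relative to the notch, and the x fit is good (nose about 12.6). I correct this and lower.

Call:
servo_tool:
  targets:
    - [[-0.001, -0.005, 0], 0]
    - [[-0.001, -0.005, -0.015], 0]
    - [[-0.001, -0.005, -0.03], 0]
    - [[-0.001, -0.005, -0.04], 0]
    - [[-0.001, -0.005, -0.042], 0]

```text
t: 9.82
tcp_pos: [0.57, 0.173, 0.2553]
eef_rot: [-3.14, 0.0, 1.656]
contact_force: [0.1, 0.3, -5.5]
width: 0.0113
finger_force: 59.0
```

Call:
servo_tool:
  targets:
    - [[0, 0, -0.003], 0]
    - [[0, 0, -0.006], 0]
    - [[0, 0, -0.009], 0]
    - [[0, 0, -0.012], 0]
    - [[0, 0, -0.014], 0]

```text
t: 10.45
tcp_pos: [0.5705, 0.1731, 0.2493]
eef_rot: [-3.141, 0.0, 1.656]
contact_force: [0.5, 1.0, -5.3]
width: 0.0106
finger_force: 59.0
```

Call:
servo_tool:
  targets:
    - [[0, 0, -0.002], 0]
    - [[0, 0, -0.004], 0]
    - [[0, 0, -0.006], 0]
    - [[0, 0, -0.008], 0]

```text
t: 10.95
tcp_pos: [0.5706, 0.1732, 0.2454]
eef_rot: [3.142, -0.0, 1.656]
contact_force: [0.7, -0.2, -4.5]
width: 0.0112
finger_force: 59.0
```

```bash
python3 look.py
```

```text
10.95 [0.5705527  0.17315254 0.24536892] [ 0.74639962 -0.24419237 -4.45001634]
crown 964 X [ 1.8  9.1 14.8] Y [-12.1   1.7  10.8] Z [234.1 235.5 236.6]
lip 1512 X [-0.3  1.8  3.9] Y [ 32.2  84.7 137.2] Z [213.5 214.8 216. ]
flange 1465 X [27.2 29.6 31.8] Y [ 32.2  83.8 137.5] Z [202.9 204.7 205.9]
bed -32 38 200.9;bed -28 41 201.0;bed -24 38 200.8;bed -20 45 201.0;bed -16 82 199.8;bed -12 33 191.0;bed -8 30 191.1;bed -4 38 190.8;bed 0 56 190.8;bed 4 69 190.9;bed 8 96 190.7;bed 12 230 207.6;bed 16 158 200.7;bed 20 169 200.8;bed 24 172 201.0;bed 28 167 200.8;bed 32 176 200.8;bed 36 182 200.9;bed 40 179 200.9;
S hook 204 X [-0.2  8.  17.8] Y [-25.2   1.7  27.5] Z [209.5 229.5 237.6]
S lip 132 X [1.3 4.6 8. ] Y [-130.6   66.4  137. ] Z [212.2 214.4 216.9]
bed -40 4 198.5;bed -36 6 198.0;bed -32 4 196.5;bed -28 5 197.7;bed -24 7 198.0;bed -20 4 198.3;bed -16 7 197.4;bed -12 13 190.3;bed -8 9 190.7;bed -4 11 191.0;bed 0 8 190.8;bed 4 9 190.0;bed 8 8 189.4;bed 12 10 190.6;bed 16 5 197.5;bed 20 3 197.6;bed 24 4 197.8;bed 28 7 197.4;bed 32 5 198.3;bed 36 5 197.9;bed 40 6 197.1;
```

The nose is at about 193.5 mm, inside the notch, with no contact yet. I continue in small steps.

Call:
servo_tool:
  targets:
    - [[0, 0, -0.001], 0]
    - [[0, 0, -0.002], 0]
    - [[0, 0, -0.003], 0]
    - [[0, 0, -0.004], 0]

```text
t: 11.55
tcp_pos: [0.5706, 0.1731, 0.2434]
eef_rot: [3.142, 0.0, 1.656]
contact_force: [0.0, 1.0, -6.1]
width: 0.0111
finger_force: 59.0
```

Call:
servo_tool:
  targets:
    - [[0, 0, -0.001], 0]
    - [[0, 0, -0.002], 0]
    - [[0, 0, -0.002], 0]

```text
t: 11.92
tcp_pos: [0.5706, 0.1732, 0.2427]
eef_rot: [3.141, -0.0, 1.656]
contact_force: [-1.4, 0.0, -4.2]
width: 0.0112
finger_force: 59.2
```

Call:
servo_tool:
  targets:
    - [[0, 0, -0.001], 0]
    - [[0, 0, -0.001], 0]

```text
t: 12.18
tcp_pos: [0.5708, 0.1732, 0.2427]
eef_rot: [3.141, -0.0, 1.656]
contact_force: [-2.0, 0.4, -0.9]
width: 0.0112
finger_force: 59.6
```

Call:
servo_tool:
  targets:
    - [[0, 0, -0.001], 0]
    - [[0, 0, -0.001], 0]

```text
t: 12.42
tcp_pos: [0.5709, 0.1733, 0.2427]
eef_rot: [3.14, -0.0, 1.656]
contact_force: [-2.7, -0.0, 2.5]
width: 0.011
finger_force: 60.1
```

Contact: the floor now carries the hanger (from -5 N to +2.5 N), with the nose at about 191 mm. I back off a hair and let go.

Call:
servo_tool:
  targets:
    - [[0, 0, 0.001], 0]
    - [[0, 0, 0.001], 0]
  force: 20

```text
t: 12.68
tcp_pos: [0.5709, 0.1732, 0.2426]
eef_rot: [3.141, -0.0, 1.656]
contact_force: [-2.6, -0.1, 3.8]
width: 0.0116
finger_force: 60.2
```

Call:
servo_tool:
  targets:
    - [[0, 0, 0], 0]
    - [[0, 0, 0], 0]
    - [[0, 0, 0], 0]
    - [[0, 0, 0], 0]
    - [[0, 0, 0], 0]
  gripper: 50

```text
t: 13.3
tcp_pos: [0.5707, 0.1731, 0.2419]
eef_rot: [3.141, 0.0, 1.656]
contact_force: [-0.6, 0.6, -0.2]
width: 0.0499
finger_force: 0.0
```

Call:
servo_tool:
  targets:
    - [[0, 0, 0.01], 0]
    - [[0, 0, 0.03], 0]
    - [[0, 0, 0.07], 0]
    - [[0, 0, 0.13], 0]
    - [[0, 0, 0.2], 0]

```text
t: 13.92
tcp_pos: [0.5706, 0.1731, 0.3441]
eef_rot: [3.141, -0.0, 1.656]
contact_force: [1.0, 0.1, -0.2]
width: 0.0503
finger_force: 0.0
```

Run:
```python
from m import *
o,W,d,X,Y,Z=wrist();ok=d>0; print(o["t"],o["contact_force"],o["finger_force"])
m=ok&(Z>262)&(Z<290)&(abs(Y)<40)&(abs(X)<40); ext("grip top",X,Y,Z,m)
print(cv2.minAreaRect(np.stack([X[m],Y[m]],1).astype(np.float32)))
ext("crown",X,Y,Z,ok&(abs(Z-234)<6)&(X>4)&(X<24)&(abs(Y)<30))
ext("lip",X,Y,Z,ok&(abs(Z-215)<4)&(X<10)&(X>-8)&(Y>30)&(Y<140))
S=capture("scene")[0]
cv2.imwrite("pics/end.png",np.hstack([cv2.resize(S[270:390,350:470],(400,400),interpolation=cv2.INTER_CUBIC),cv2.resize(W[140:460,140:460],(400,400),interpolation=cv2.INTER_CUBIC)]))
```

```text
13.925 [ 0.98213891  0.08525694 -0.1730426 ] 0.0
grip top 1177 X [-20.9 -13.9  -7.1] Y [-18.7   1.   18.5] Z [267.4 272.8 274.1]
((-14.132929801940918, -0.7012119293212891), (14.313690185546875, 39.34455871582031), 0.1753326803445816)
crown 247 X [ 4.6  7.7 10.3] Y [-12.8  -0.6  10.7] Z [231.3 232.8 233.8]
lip 687 X [-0.5  1.8  3.5] Y [ 32.1  86.4 137.4] Z [213.6 214.8 216.1]
```

View pics/end.png

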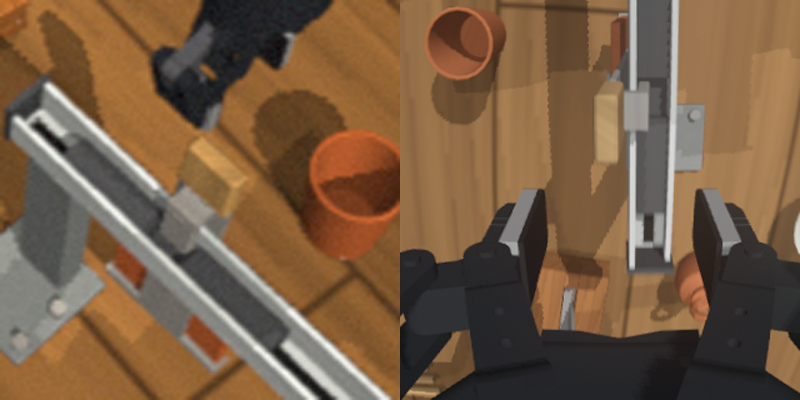

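The hanger hangs in the notch: the grip is at (215,175) in the left crop and the hook straddles the lip at (635,105) in the right. It leans about 3° against the skirt, is square to the rail, and the gripper is clear. One short settle check, then I hand in.

Call:
servo_tool:
  targets:
    - [[0, 0, 0.05], 0]
    - [[0, 0, 0.05], 0]
    - [[0, 0, 0.05], 0]
    - [[0, 0, 0.05], 0]
    - [[0, 0, 0.05], 0]

```text
t: 14.65
tcp_pos: [0.5701, 0.173, 0.3657]
eef_rot: [-3.14, 0.0, 1.656]
contact_force: [-1.0, 0.7, -0.2]
width: 0.05
finger_force: 0.0
```

Run:
```python
from m import *
for i in range(2):
    o,W,d,X,Y,Z=wrist();ok=d>0
    m=ok&(Z>262)&(Z<290)&(abs(Y)<40)&(abs(X)<40); ext("grip top",X,Y,Z,m)
    ext("crown",X,Y,Z,ok&(abs(Z-234)<6)&(X>4)&(X<24)&(abs(Y)<30))
print(hand_in())
```

```text
grip top 1043 X [-21.2 -13.8  -7. ] Y [-19.1   0.8  18.9] Z [266.1 272.7 274.1]
crown 233 X [ 4.7  7.4 10.7] Y [-13.   -0.9  11. ] Z [231.6 232.9 233.9]
grip top 1043 X [-21.  -13.7  -6.9] Y [-19.    0.8  18.9] Z [264.9 272.8 274.1]
crown 245 X [ 4.   7.4 11. ] Y [-13.  -1.  11.] Z [230.9 232.7 234. ]
the job is handed in; nothing more can be done
None
```

The tile hanger is in the carriage's saddle notch (nose about 191 mm), at rest, leaning roughly 3° and square to the rail, with the gripper clear. I lowered the hook straight into the notch instead of sliding it along, and the job is handed in; no verdict came back.

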